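# Fit the keyed bonnet to the dewar valve

## Task

Take the yellow nylon blanking cap off the brass valve body and lay it flat, right way up, inside the aluminium tray. Fit the steel bonnet with the bar handle into the valve mouth: set its pilot in the hole and turn it, without forcing it down, until its two keys find the slots and it drops fully home with its flange flat on the plate. Let go, and leave the other things on the bench where they are.

Things in the scene. Friction and masses are not known exactly. Their poses are not given: they have to be found in the camera images.
- valve: Fixed upright brass valve body, a round drum 96 mm across, 66 mm high, on a foot flange 128 mm across; origin on its axis at the bench, z up. Its side pipe (28 mm thick, axis 34 mm up, ending 124 mm out in a 44 mm collar) points along its +x. Mouth 78 mm wide inside a rim 9 mm thick standing 6 mm above the level steel key plate; the plate is clamped and does not turn.
- valve_mouth (a point): Centre of the key plate's top face, on the valve axis, 60 mm above the bench; axes as the valve's. Plate 14 mm thick, hole 40 mm across, with two equal opposite slots 16.5 mm wide reaching 31 mm from the axis; free depth 50 mm. Their line lies at an unreported angle up to 0.6 rad either way from the valve's x axis: seen from above once uncapped, or felt with the keys.
- bonnet_grip (a point): Centre of the bar handle of the loose stainless bonnet (about 0.45 kg), standing upright, z up its axis. Bar 80 mm long along x, 16 mm wide along y, 24 mm high. Flange top is 24 mm below this point, neck 15 mm; flange 72 mm across, 12 mm thick. Keys resting on the plate: this point is 48 mm above the plate; fully home: 36 mm above it.
- cap_grip (a point): Centre of the fin of the loose yellow nylon cap (0.12 kg) on the valve mouth: fin 70 mm long along x, 14 mm wide along y, top 13 mm above this point, foot 19 mm below it, on a disc 100 mm across, 10 mm thick. Below, a plug 69 mm across, 5 mm deep sits loosely in the rim. Underside 34 mm below this point. Lifts straight off, z up.
- tray: Fixed empty aluminium tray, 170 mm square outside, walls 4 mm thick and 22 mm high, floor 4 mm thick; origin at the centre of its underside.
- coupling: Bystander: loose stainless bayonet coupling half with a round neck and two small side pins, 60 mm across, 64 mm high, origin at its foot; no bar handle. Leave it.
- gauge: Bystander: loose brass pressure gauge housing lying face up, 84 mm across, 38 mm high, stem along its -x to 66 mm; origin at its underside. Leave it.
- spanner: Bystander: loose steel spanner 200 mm long lying along its x. Leave it.
- bottle: Bystander: loose white bottle, 60 mm across, 150 mm high; origin at its foot. Leave it.
- elbow: Bystander: loose brass elbow fitting about 70 mm by 70 mm, 32 mm high; origin at its underside. Leave it.
- flange: Bystander: loose steel ring 90 mm across, 40 mm hole, 14 mm high; origin at its underside. Leave it.
- bonnet_keys (a point): Point on the bonnet's axis level with the undersides of its two equal keys (48 mm below the grip point). The keys lie on the x axis, under the bar's ends, 12 mm wide, 12 mm high, reaching 29 mm from the axis. The round pilot, 38 mm across with a chamfered foot, reaches 10 mm below this point. Keys enter within about 0.05 rad of the slots; half a turn makes no difference.
Not all that is in view belongs to the job. What is shaped like the part that bears bonnet_grip but blue or red is not meant.

How it is judged:
By the outcome, as a careful person would: the job done as asked, in the order asked, and still so for the second after the job is handed in, with the robot touching nothing.
It also fails if it takes over 72 s, if anything falls off the work surface, if the arm or the gripper's body presses on something with over 40 N, if the wrist force passes 120 N, or if a joint passes its speed limit or range.

## Robot

A 6-joint arm with a two-finger parallel gripper is mounted at the origin on the work surface. World frame = base frame: x ahead of the robot, y to its left, z up, the work surface at z = 0. Lengths are in m, angles in rad, forces in N, time in s.
With the tool pointing down it reaches from about 0.25 to 0.725 m from the base axis. Payload 4 kg.
Tool frame: the origin (TCP) lies on the front face of the gripper's body, between the roots of the fingers; the fingertips stand 73 mm ahead of it and the grasp point (between the pads) lies 54 mm ahead of it; z points along the fingers, y is the line along which they close (so a half turn about z gives the same grasp; the last joint's range is limited). The gripper opens to 85 mm and grips with 20 to 120 N. Pads are 22 mm wide; open, the fingers measure 114 mm over their backs; the gripper's body (76 mm by 85 mm) begins 54 mm behind the grasp point. The pads swing forward as they close: fully open they stand 13 mm farther back than shut.
Start: joints at [-1.235, 0.241, 0.005, 1.335, 0, 1.571], TCP at [0.165, -0.472, 0.304] pointing down, gripper open.
Joint ranges: [-2.72, 2.72], [-1.05, 1.87], [-1.09, 1.28], [-1.99, 2.15], [-1.42, 1.44], [-3.14, 3.14]. Speed limits (rad/s): [2.79, 2.79, 3.14, 3.14, 3.14, 3.14].

## Interface

Orientations are given as a unit quaternion [x, y, z, w].
In Python, from workcell import bot gives the robot as it stands. The module is installed in compiled form; this text tells all that it offers.
- The arm moves only by the tool step_arm, never from a script. Its argument "rows" is a list of rows, each a list of 2 entries, a list of its own where there are three numbers: the shift along the tool's x, y, z in mm, then the turn about the tool's z in degrees. A call has 1 to 12 rows; each row is the pose to reach, as a shift and turn from the pose commanded when the call began, along the tool's axes at that moment; what a row does not reach only later rows make up. A row lasts 1/8 s, in which the tool goes at most 62.5 mm and 10.7 degrees, less where a joint would pass 70% of its speed; a pose out of reach is approached as far as the arm can. A call with a gripper value outside its range is refused whole. "claw" is the gripper's target within -1 to 1 (shut at 1, half-way at 0, fully open at -1), set as the call begins (left out, the last holds). The fingers move at their own pace and stop on an object; the grip force is fixed at half the most. Time passes only in rows, so rows that repeat a pose let the fingers close. It gives the time, the measured TCP pose, the force, the opening and the grip force at its end, in the units of the state.
- bot.get_obs(): the state, without advancing time (a new reading comes with each control period).
- bot.camera(name): name is "side" or "top" or "wrist"; returns (picture, depth): 480x640x3 uint8, red, green, blue; 480x640 float32, m along the optical axis (not along the pixel's ray), 0 where there is no reading.
- bot.camera_params(name): a dict with "fx", "fy", "cx", "cy" (pixels), "pose" (4x4, takes a point from camera to world coordinates). Camera axes: x right, y up, looking along -z (the intrinsics and any distortion apply to the point x, -y, -z); pixel columns grow to the right and rows downward; lengths in m; the calibration is good to about 2 mm. A picture is of the moment at which its call begins: read the wrist's pose just before it. camera_params takes no time and is no camera call; for the wrist camera it gives the pose at the moment of the call.
- bot.job_done(): hands the job in; it is judged then, once.
Trained networks look in the newest picture that a camera, given by its name, has taken for a name from the list of things; names that differ only in an ending like _2 or _b are one class to them, and where a whole thing is asked for, a point or a joint stands for the part that bears it (a point fixed in the world has none). Each returns a list of dicts, best first, with "score" (0 to 1); they miss things now and then, are a little off and sometimes report something else, mostly with a low value. They report only what shows in the picture. A call takes as long as a camera call. They do not tell look-alikes from the thing itself.
- bot.trace(target, camera): "pixels" (480x640 bool, what is visible of it) and "uv" ([column, row] in pixels, amid what is visible of it).
The state is a dict: "clock": time; "joint_pos": joint angles; "joint_vel": joint speeds; "tau": joint torques, N m; "eef_pos": TCP position; "tool_rot": TCP orientation; "ft_force": force on the tool from outside, world axes, zero at the start; "ft_torque": the same for the moment, N m; "grip_width": finger opening in m; "grasp_force": force on a finger pad.
Only numpy, scipy, OpenCV 4.12 (cv2) and the standard library are available. Lean on these libraries where they do the work, as an engineer would, in place of code of your own. Each camera call takes 0.05 s, during which the arm holds its last target. There are 200 camera calls.

## Working session

There is one attempt and no reset: what is moved stays moved. The work goes in short steps, Python scripts to look and compute and a tool call to move; the robot and the scene stay as the last step left them, time stands still between calls to the robot, and variables do not carry over. Pictures are saved under pics/ and viewed, at most 10 in all, crops included, and the job is handed in when it is done.

Besides the shell and the picture viewer there is one more tool, called in YAML: its name, and indented under it one key for each argument. step_arm: Moves the arm, as the interface text tells. Its arguments: {"type":"object","properties":{"rows":{"type":"array"},"claw":{"type":"number"}},"required":["rows"]}

```bash
mkdir -p pics
cat > h.py <<'E'
import numpy as np, cv2
from workcell import bot
from scipy.spatial.transform import Rotation as R
def cloud(name,depth,pr=None):
    p=pr or bot.camera_params(name)
    v,u=np.mgrid[0:480,0:640]
    x=(u-p['cx'])/p['fx']*depth; y=(v-p['cy'])/p['fy']*depth
    c=np.stack([x,-y,-depth],-1)
    T=np.array(p['pose']); return c@T[:3,:3].T+T[:3,3]
def save(n,img,scale=1):
    if scale!=1: img=cv2.resize(img,None,fx=scale,fy=scale,interpolation=cv2.INTER_CUBIC)
    cv2.imwrite('pics/'+n,img[:,:,::-1])
E
python3 - <<'E'
from h import *
print({k:np.round(v,3).tolist() if k not in('clock',) else v for k,v in bot.get_obs().items()})
for c in ('top','side'):
    pr=bot.camera_params(c); im,d=bot.camera(c); save(c+'0.png',im); P=cloud(c,d,pr)
    print(c,pr.keys(),np.round(pr['pose'],2)[:3,3])
    for t in ['valve','bonnet_grip','cap_grip','tray','coupling','gauge','bottle','elbow','flange','spanner']:
        for r in bot.trace(t,c)[:4]:
            m=r['pixels']&(d>0)
            q=P[m]
            if len(q): print(t,round(r['score'],2),np.round(r['uv']),m.sum(),'med',np.round(np.median(q,0),3),'zmax',round(np.percentile(q[:,2],98),3))
E
```

```text
{'clock': 0.0, 'joint_pos': [-1.235, 0.241, 0.004, 1.335, 0.0, 1.571], 'joint_vel': [0.001, -0.001, 0.0, 0.001, 0.0, -0.001], 'tau': [-0.001, -37.231, 25.241, 0.017, -0.0, -0.0], 'eef_pos': [0.165, -0.472, 0.303], 'tool_rot': [0.986, 0.167, -0.0, -0.001], 'ft_force': [0.374, 0.085, 0.544], 'ft_torque': [0.043, 0.039, -0.023], 'grasp_force': 0.0, 'grip_width': 0.086}
top dict_keys(['fx', 'fy', 'cx', 'cy', 'pose']) [ 0.49 -0.04  1.12]
valve 0.83 [285. 226.] 866 med [0.564 0.046 0.013] zmax 0.055
valve 0.4 [209. 288.] 711 med [0.434 0.234 0.036] zmax 0.073
bonnet_grip 0.84 [154. 301.] 758 med [0.389 0.361 0.036] zmax 0.073
bonnet_grip 0.81 [205. 282.] 660 med [0.434 0.233 0.036] zmax 0.073
bonnet_grip 0.81 [220. 330.] 710 med [0.315 0.213 0.036] zmax 0.073
cap_grip 0.86 [289. 247.] 1342 med [0.518 0.028 0.076] zmax 0.109
tray 0.87 [418. 282.] 4564 med [ 0.423 -0.281  0.004] zmax 0.023
coupling 0.88 [156. 227.] 548 med [0.569 0.353 0.046] zmax 0.066
gauge 0.72 [157. 226.] 531 med [0.569 0.353 0.046] zmax 0.067
gauge 0.62 [387. 172.] 953 med [ 0.69  -0.214  0.036] zmax 0.041
bottle 0.67 [
[... 711 characters left out ...]
[274. 381.] 1008 med [0.568 0.38  0.04 ] zmax 0.066
coupling 0.33 [368. 211.] 2295 med [ 0.425 -0.281  0.005] zmax 0.023
gauge 0.6 [272. 213.] 679 med [ 0.689 -0.193  0.033] zmax 0.04
bottle 0.74 [318. 276.] 1624 med [0.531 0.069 0.03 ] zmax 0.063
bottle 0.58 [221. 298.] 1449 med [0.723 0.2   0.078] zmax 0.15
bottle 0.28 [354. 337.] 1023 med [0.435 0.248 0.039] zmax 0.071
elbow 0.64 [314. 178.] 366 med [ 0.615 -0.419  0.023] zmax 0.034
flange 0.63 [383. 296.] 814 med [0.372 0.094 0.013] zmax 0.017
flange 0.43 [352. 333.] 1045 med [0.434 0.248 0.037] zmax 0.071
spanner 0.54 [231. 253.] 307 med [ 0.772 -0.045  0.007] zmax 0.01
spanner 0.49 [370. 209.] 2216 med [ 0.425 -0.279  0.005] zmax 0.022
```

View pics/top0.png

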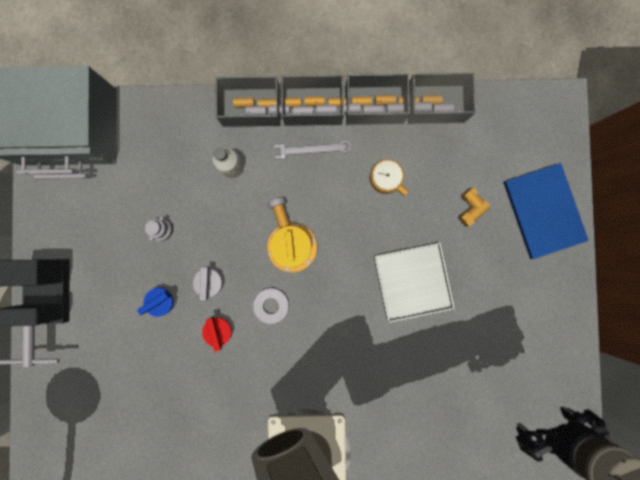

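Run:
```python
from h import *
im=cv2.imread('pics/top0.png'); c=cv2.resize(im[250:370,110:270],(800,600),interpolation=cv2.INTER_CUBIC); cv2.imwrite('pics/crop0.png',c)
# precise axes: bar/fin top points
pr=bot.camera_params('top'); im,d=bot.camera('top'); P=cloud('top',d,pr)
def rect(m,n):
    q=P[m].astype(np.float32)
    r=cv2.minAreaRect(q[:,:2]); mu=q.mean(0); w,V=np.linalg.eigh(np.cov(q[:,:2].T)); 
    print(n,len(q),'rect',np.round(r[0],4),np.round(r[1],3),'mean',np.round(mu,4),'ang',round(float(np.degrees(np.arctan2(V[1,1],V[0,1]))),1))
for cx,cy in [(.389,.361),(.434,.233),(.315,.213)]:
    near=np.hypot(P[...,0]-cx,P[...,1]-cy)<.07
    rect(near&(P[...,2]>.062)&(d>0),'bar'); rect(near&(P[...,2]>.02)&(P[...,2]<.05)&(d>0),'fl')
    print(im[near&(P[...,2]>.062)].mean(0))
near=np.hypot(P[...,0]-.52,P[...,1]-.03)<.07
rect(near&(P[...,2]>.098)&(d>0),'fin'); rect(near&(P[...,2]>.06)&(P[...,2]<.09)&(d>0),'disc')
r=bot.trace('tray','top')[0]; m=r['pixels']&(d>0); rect(m,'tray'); rect(m&(P[...,2]>.014),'traywall')
```

```text
Traceback (most recent call last):
cv2.error: OpenCV(4.12.0) /io/opencv/modules/imgproc/src/convhull.cpp:143: error: (-215:Assertion failed) total >= 0 && (depth == CV_32F || depth == CV_32S) in function 'convexHull'
```

View pics/crop0.png

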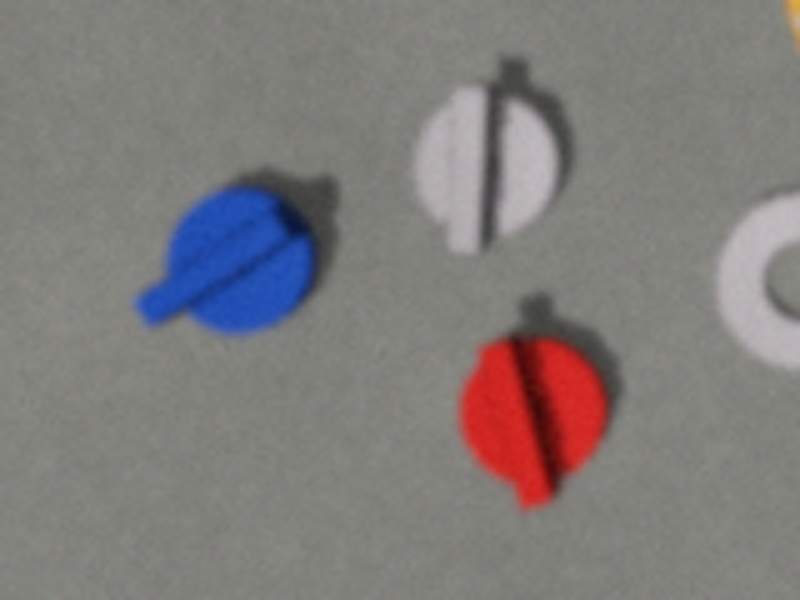

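The top view has three bar-handled bonnets: blue (154,301), steel-grey (205,282) and red (217,332). The crop confirms that only the middle one at (205,282) is uncoloured steel, so that is the bonnet meant. The grey part at (156,228) is the coupling, which has no bar. The capped valve is at (290,247) and the tray at (415,282).

```bash
cat >> h.py <<'E'
def rect(P,m,n):
    q=np.ascontiguousarray(P[m],dtype=np.float32)
    if len(q)<5: print(n,'few',len(q)); return
    r=cv2.minAreaRect(q[:,:2].copy()); w,V=np.linalg.eigh(np.cov(q[:,:2].T))
    print(n,len(q),'rect',np.round(r[0],4),np.round(r[1],3),'mean',np.round(q.mean(0),4),'ang',round(float(np.degrees(np.arctan2(V[1,1],V[0,1]))),1))
E
python3 - <<'E'
from h import *
pr=bot.camera_params('top'); im,d=bot.camera('top'); P=cloud('top',d,pr)
ok=d>0; Z=P[...,2]
for cx,cy,n in [(.434,.233,'bonnet'),(.52,.03,'cap')]:
    near=ok&(np.hypot(P[...,0]-cx,P[...,1]-cy)<.07)
    a,b,c,e=(.062,.08,.02,.05) if n=='bonnet' else (.098,.12,.066,.09)
    rect(P,near&(Z>a)&(Z<b),n+' bar'); rect(P,near&(Z>c)&(Z<e),n+' disc')
r=bot.trace('tray','top')[0]; m=r['pixels']&ok; rect(P,m,'tray'); rect(P,m&(Z>.014),'wall')
near=ok&(np.hypot(P[...,0]-.60,P[...,1]-.055)<.09)&(Z>.02)&(Z<.06); rect(P,near,'pipe')
T=bot.camera_params('wrist')['pose']; o=bot.get_obs(); Rt=R.from_quat(o['tool_rot']).as_matrix()
print('tool axes world',np.round(Rt,3).tolist()); print('cam in tool',np.round(Rt.T@(np.array(T)[:3,3]-o['eef_pos']),3),np.round(Rt.T@np.array(T)[:3,:3],2).tolist())
E
```

```text
bonnet bar 239 rect [0.434  0.2395] [0.017 0.077] mean [0.4341 0.2389 0.0695] ang 176.7
bonnet disc 438 rect [0.4326 0.2393] [0.069 0.071] mean [0.434  0.2346 0.0338] ang 86.9
cap bar 183 rect [0.5192 0.0292] [0.069 0.014] mean [0.5191 0.029  0.1077] ang -175.3
cap disc 1154 rect [0.5189 0.0299] [0.096 0.096] mean [0.519  0.0292 0.076 ] ang 92.5
tray 4690 rect [ 0.4228 -0.282 ] [0.176 0.179] mean [ 0.4232 -0.2799  0.006 ] ang 101.1
wall 518 rect [ 0.4246 -0.2779] [0.171 0.171] mean [ 0.4203 -0.2817  0.021 ] ang 106.2
pipe 377 rect [0.6029 0.0576] [0.072 0.043] mean [0.6064 0.056  0.0464] ang -162.5
tool axes world [[0.944, 0.33, 0.0], [0.33, -0.944, -0.0], [0.0, 0.0, -1.0]]
cam in tool [ 0.068 -0.    -0.071] [[0.0, 0.96, 0.27], [1.0, -0.0, 0.0], [0.0, 0.27, -0.96]]
```

step_arm:
  claw: -1
  rows:
    - [[40, -28, 5], 1]
    - [[83, -59, 12], 2]
    - [[129, -92, 20], 4]
    - [[175, -125, 28], 5]
    - [[221, -158, 36], 6.5]
    - [[267, -190, 44], 8]
    - [[313, -223, 52], 9.5]
    - [[360, -256, 60], 11]
    - [[406, -289, 68], 12.5]
    - [[445, -317, 75], 13.5]
    - [[475, -339, 80], 14.5]
    - [[499, -356, 84], 14.5]

```text
clock: 2.75
eef_pos: [0.5193, 0.0301, 0.2196]
tool_rot: [0.999, 0.042, -0.0, 0.0]
ft_force: [0.6, -0.9, 0.7]
grip_width: 0.0856
grasp_force: 0.0
```

step_arm:
  rows:
    - [[0, 0, 0], 0]

```text
clock: 2.88
eef_pos: [0.5194, 0.0301, 0.2194]
tool_rot: [0.999, 0.043, -0.0, -0.0]
ft_force: [-0.0, 1.2, -0.2]
grip_width: 0.0851
grasp_force: 0.0
```

Run:
```python
from h import *
o=bot.get_obs(); print(o['clock'],o['eef_pos'],o['tool_rot'],o['ft_force'])
pr=bot.camera_params('wrist'); im,d=bot.camera('wrist'); P=cloud('wrist',d,pr); Z=P[...,2]; ok=d>0
near=ok&(np.hypot(P[...,0]-.519,P[...,1]-.029)<.07)
save('w1.png',im)
rect(P,near&(Z>.098)&(Z<.12),'fin'); rect(P,near&(Z>.066)&(Z<.09),'disc')
```

```text
2.875 [0.51937808 0.03006769 0.21935153] [ 9.99079542e-01  4.28958701e-02 -1.01960234e-04 -5.17114639e-05] [-0.01674015  1.20992691 -0.24762434]
fin 3798 rect [0.5193 0.0294] [0.07  0.014] mean [0.522  0.0297 0.1091] ang -175.1
disc 18757 rect [0.5198 0.0296] [0.098 0.099] mean [0.5236 0.0298 0.0774] ang 94.7
```

step_arm:
  rows:
    - [[0, 0.5, 15], 0]
    - [[0, 0.5, 35], 0]
    - [[0, 0.5, 55], 0]
    - [[0, 0.5, 64], 0]
    - [[0, 0.5, 66], 0]

```text
clock: 3.55
eef_pos: [0.5179, 0.0273, 0.1532]
tool_rot: [0.999, 0.041, -0.001, 0.0]
ft_force: [-0.1, -0.3, 0.1]
grip_width: 0.0852
grasp_force: 0.0
```

step_arm:
  claw: 1
  rows:
    - [[0, 0, 0], 0]
    - [[0, 0, 0], 0]
    - [[0, 0, 0], 0]
    - [[0, 0, 0], 0]
    - [[0, 0, 0], 0]
    - [[0, 0, 0], 0]

```text
clock: 4.3
eef_pos: [0.519, 0.0281, 0.1544]
tool_rot: [0.999, 0.041, 0.001, -0.0]
ft_force: [-1.1, -0.1, 3.9]
grip_width: 0.0128
grasp_force: 59.3
```

step_arm:
  rows:
    - [[0, 0, -8], 0]
    - [[0, 0, -25], 0]
    - [[0, 0, -45], 0]
    - [[-8, 20, -55], 0]
    - [[-24, 60, -55], 0]
    - [[-42, 105, -55], 0]
    - [[-60, 150, -55], 0]
    - [[-78, 195, -50], 0]
    - [[-95, 237, -40], 0]
    - [[-108, 269, -30], 0]
    - [[-116, 290, -15], 0]
    - [[-120, 299, 0], 0]

```text
clock: 5.8
eef_pos: [0.4232, -0.281, 0.1533]
tool_rot: [0.999, 0.04, -0.0, -0.0]
ft_force: [0.2, -0.1, -2.0]
grip_width: 0.0134
grasp_force: 58.7
```

step_arm:
  rows:
    - [[0, 0, 15], 0]
    - [[0, 0, 32], 0]
    - [[0, 0, 46], 0]
    - [[0, 0, 53], 0]
    - [[0, 0, 55], 0]
    - [[0, 0, 55], 0]

```text
clock: 6.55
eef_pos: [0.424, -0.2799, 0.0992]
tool_rot: [0.999, 0.041, 0.0, 0.0]
ft_force: [0.0, 0.3, -1.4]
grip_width: 0.0129
grasp_force: 58.7
```

step_arm:
  rows:
    - [[0, 0, 1], 0]
    - [[0, 0, 2], 0]
    - [[0, 0, 2], 0]

```text
clock: 6.92
eef_pos: [0.424, -0.2801, 0.0974]
tool_rot: [0.999, 0.041, 0.0, 0.0]
ft_force: [-0.3, -0.7, 2.4]
grip_width: 0.0131
grasp_force: 58.9
```

step_arm:
  claw: -1
  rows:
    - [[0, 0, 0], 0]
    - [[0, 0, 0], 0]
    - [[0, 0, 0], 0]
    - [[0, 0, 0], 0]
    - [[0, 0, -10], 0]
    - [[0, 0, -40], 0]
    - [[0, 0, -90], 0]
    - [[0, 0, -130], 0]

```text
clock: 7.92
eef_pos: [0.424, -0.2801, 0.2295]
tool_rot: [0.999, 0.041, 0.001, 0.001]
ft_force: [0.9, 0.7, -0.5]
grip_width: 0.085
grasp_force: 0.0
```

Run:
```python
from h import *
o=bot.get_obs(); print(o['clock'],o['eef_pos'],o['tool_rot'],o['ft_force'])
pr=bot.camera_params('wrist'); im,d=bot.camera('wrist'); P=cloud('wrist',d,pr); Z=P[...,2]; ok=d>0
near=ok&(np.hypot(P[...,0]-.424,P[...,1]+.28)<.07)
rect(P,near&(Z>.045)&(Z<.06),'fin'); rect(P,near&(Z>.01)&(Z<.03),'disc')
c=cv2.resize(im,(400,300)); 
pr=bot.camera_params('top'); im,d=bot.camera('top'); P=cloud('top',d,pr); Z=P[...,2]; ok=d>0
save('t2.png',im[200:280,240:340],6)
near=ok&(np.hypot(P[...,0]-.519,P[...,1]-.029)<.058)
v=(Z>.052)&(Z<.075)&near; rect(P,v,'rim+plate')
```

```text
7.925 [ 0.42395924 -0.28005326  0.22945244] [9.99144508e-01 4.13452503e-02 7.34076016e-04 5.32153490e-04] [ 0.91338029  0.71413235 -0.5102978 ]
fin 2171 rect [ 0.4246 -0.2799] [0.07  0.014] mean [ 0.4265 -0.2797  0.0522] ang -175.3
disc 11596 rect [ 0.4246 -0.2799] [0.099 0.099] mean [ 0.4279 -0.2795  0.0203] ang 94.0
rim+plate 941 rect [0.5192 0.0293] [0.095 0.092] mean [0.5193 0.0297 0.0626] ang 75.1
```

View pics/t2.png

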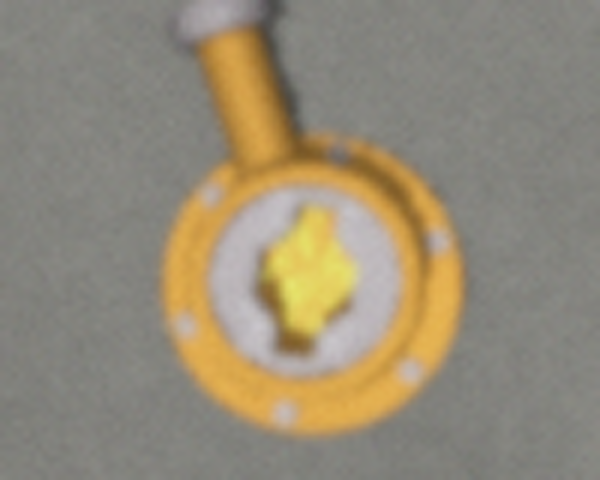

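Cap is flat in the tray (disc top at 20 mm, expected 19). The crop shows the uncapped mouth with its slots running from about (318,210) to (293,345). I'll measure them from close above.

step_arm:
  rows:
    - [[10, -25, 0], 0]
    - [[28, -70, 0], 0]
    - [[48, -120, 0], 0]
    - [[69, -172, 0], 0]
    - [[88, -219, 0], 0]
    - [[104, -259, 0], 0]
    - [[115, -287, 0], 0]
    - [[120, -299, 0], 0]
    - [[120, -299, 0], 0]

```text
clock: 9.15
eef_pos: [0.5185, 0.0282, 0.2267]
tool_rot: [0.999, 0.042, -0.0, 0.0]
ft_force: [-0.2, -0.3, 0.4]
grip_width: 0.0854
grasp_force: 0.0
```

```bash
cat > slot.py <<'E'
from h import *
o=bot.get_obs(); print(o['clock'],o['eef_pos'],o['tool_rot'],o['ft_force'])
pr=bot.camera_params('wrist'); im,d=bot.camera('wrist'); save('w3.png',im)
P=cloud('wrist',d,pr)
# rays with the z=.06 plane
T=np.array(pr['pose']); C=T[:3,3]
D=cloud('wrist',np.ones_like(d),pr)-C
Q=C+D*((.06-C[2])/D[...,2])[...,None]
cx,cy=.5193,.0293
rim=(d>0)&(np.abs(P[...,2]-.066)<.0035)&(np.hypot(P[...,0]-cx,P[...,1]-cy)<.052)&(np.hypot(P[...,0]-cx,P[...,1]-cy)>.037)
c=cv2.minEnclosingCircle(np.float32(P[rim][:,:2])); print('rim circle',np.round(c[0],4),round(c[1],4),rim.sum())
r=np.hypot(Q[...,0]-cx,Q[...,1]-cy)
hole=(r<.036)&((d==0)|(P[...,2]<.056))
n,l,s,_=cv2.connectedComponentsWithStats(hole.astype(np.uint8)); hole=l==1+np.argmax(s[1:,4])
q=Q[hole]; 
print('hole mean',np.round(q.mean(0),4),len(q),'rmax',r[hole].max())
# model fit
from scipy.optimize import minimize
g=np.stack([Q[...,0],Q[...,1]],-1)[r<.04]; h=hole[r<.04]
def model(p):
    x=g-p[:2]; c_,s_=np.cos(p[2]),np.sin(p[2]); u=x@[c_,s_]; v=x@[-s_,c_]
    return (np.hypot(u,v)<.02)|((np.abs(v)<.00825)&(np.hypot(u,v)<.031))
def cost(p): return (model(p)!=h).mean()
best=min(([cx,cy,a] for a in np.arange(-1.6,1.6,.03)),key=cost)
res=minimize(cost,best,method='Nelder-Mead',options=dict(initial_simplex=np.array([best,[best[0]+.003,best[1],best[2]],[best[0],best[1]+.003,best[2]],[best[0],best[1],best[2]+.08]]),maxiter=300))
print('slot fit',np.round(res.x,4),'deg',round(float(np.degrees(res.x[2])),2),res.fun)
E
python3 slot.py
```

```text
9.15 [0.51851768 0.02816162 0.22671579] [ 9.99123182e-01  4.18659666e-02 -2.55776240e-04  2.06698046e-04] [-0.20838462 -0.33181894  0.42152342]
rim circle [0.5189 0.0295] 0.0481 6568
hole mean [0.5203 0.0294 0.06  ] 3904 rmax 0.031309557630041895
slot fit [ 0.5198  0.0296 -0.1856] deg -10.63 0.016111796136457048
```

View pics/w3.png

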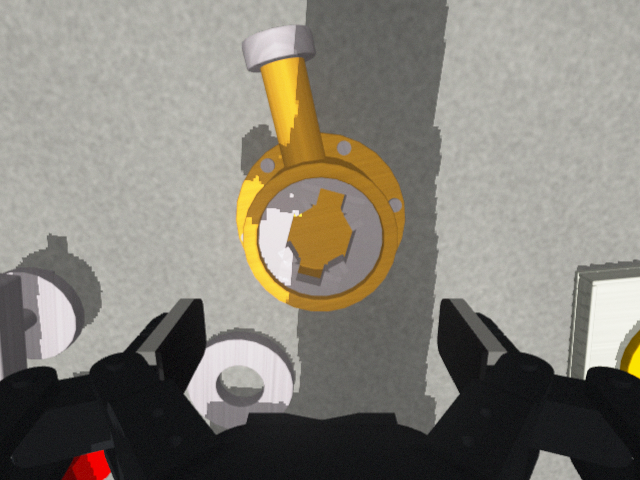

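The wrist view shows the open mouth at (320,238) with its slots at about −10.6° in world. Next is the steel bonnet.

step_arm:
  rows:
    - [[-7, -22, 0], 1]
    - [[-20, -65, 5], 3]
    - [[-35, -113, 12], 5]
    - [[-49, -158, 20], 7]
    - [[-60, -194, 25], 8]
    - [[-66, -213, 27], 8]
    - [[-67, -217, 27], 8]
    - [[-67, -217, 27], 8]

```text
clock: 10.2
eef_pos: [0.449, 0.0191, 0.2029]
tool_rot: [1.0, 0.009, -0.001, -0.024]
ft_force: [0.0, 1.1, 0.9]
grip_width: 0.0855
grasp_force: 0.0
```

Run:
```python
from h import *
o=bot.get_obs(); print(o['clock'],o['eef_pos'],o['tool_rot'])
pr=bot.camera_params('wrist'); im,d=bot.camera('wrist'); P=cloud('wrist',d,pr); Z=P[...,2]; ok=d>0
near=ok&(np.hypot(P[...,0]-.434,P[...,1]-.239)<.055)
rect(P,near&(Z>.062)&(Z<.08),'bar'); rect(P,near&(Z>.025)&(Z<.04),'flange'); save('w4.png',im)
b=near&(Z>.062)&(Z<.08); print(im[b].mean(0))
```

```text
10.2 [0.44897234 0.01905473 0.20290252] [ 9.99666867e-01  9.31202254e-03 -9.79721562e-04 -2.40516425e-02]
bar few 0
flange 5341 rect [0.4327 0.2244] [0.042 0.071] mean [0.4344 0.2226 0.0345] ang 172.1
[nan nan nan]<stdin>:6: RuntimeWarning: Mean of empty slice.
  ret = um.true_divide(
```

View pics/w4.png

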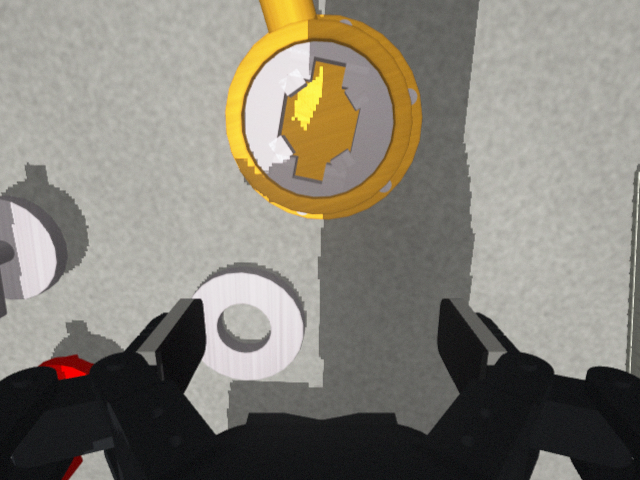

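The y motion did not happen, and the wrist view still shows the valve at (323,117). I suspect a joint limit.

Run:
```python
from h import *
o=bot.get_obs(); print(np.round(o['joint_pos'],3),np.round(o['joint_vel'],3),np.round(R.from_quat(o['tool_rot']).as_matrix(),3).tolist())
```

```text
[ 0.018  0.216 -0.304  1.053  0.048  3.141] [ 0.007  0.01   0.014  0.004  0.002 -0.   ] [[1.0, 0.019, -0.003], [0.019, -0.999, 0.048], [-0.002, -0.048, -0.999]]
```

q6 sits at its +π limit, so I'll use the half-turn-equivalent grasp and turn the tool the other way.

step_arm:
  rows:
    - [[0, 0, -5], -10]
    - [[0, 0, -10], -20]
    - [[0, 0, -10], -30]
    - [[0, 0, -10], -40]
    - [[0, 0, -10], -50]
    - [[0, 0, -10], -60]
    - [[0, 0, -10], -70]
    - [[0, 0, -10], -80]
    - [[0, 0, -10], -90]
    - [[0, 0, -10], -90]

```text
clock: 11.5
eef_pos: [0.4495, 0.0189, 0.213]
tool_rot: [0.701, 0.713, 0.016, -0.018]
ft_force: [-1.1, -0.2, -0.6]
grip_width: 0.0852
grasp_force: 0.0
```

Run:
```python
from h import *
o=bot.get_obs(); print(o['eef_pos'],np.round(o['joint_pos'],3),np.round(R.from_quat(o['tool_rot']).as_matrix(),3).tolist())
```

```text
[0.44945228 0.01893824 0.21296791] [ 0.017  0.208 -0.286  1.079  0.048  1.571] [[-0.017, 1.0, -0.002], [0.999, 0.017, 0.048], [0.048, -0.002, -0.999]]
```

step_arm:
  rows:
    - [[0, 0, 0], -10]
    - [[0, 0, 0], -20]
    - [[0, 0, 0], -30]
    - [[0, 0, 0], -40]
    - [[0, 0, 0], -50]
    - [[0, 0, 0], -60]
    - [[0, 0, 0], -70]
    - [[0, 0, 0], -80]
    - [[0, 0, 0], -90]
    - [[0, 0, 0], -100]
    - [[0, 0, 0], -110]
    - [[0, 0, 0], -120]

```text
clock: 13.0
eef_pos: [0.4494, 0.0188, 0.213]
tool_rot: [-0.269, 0.963, 0.023, 0.005]
ft_force: [0.0, 1.1, 0.7]
grip_width: 0.0849
grasp_force: 0.0
```

step_arm:
  rows:
    - [[0, 0, 0], -10]
    - [[0, 0, 0], -20]
    - [[0, 0, 0], -30]
    - [[0, 0, 0], -40]
    - [[0, 0, 0], -50]
    - [[0, 0, 0], -60]
    - [[0, 0, 0], -70]
    - [[0, 0, 0], -80]
    - [[0, 0, 0], -90]
    - [[0, 0, 0], -100]
    - [[0, 0, 0], -110]
    - [[0, 0, 0], -120]

```text
clock: 14.5
eef_pos: [0.4494, 0.0189, 0.2129]
tool_rot: [0.968, -0.248, -0.007, -0.023]
ft_force: [-0.0, 0.9, 0.7]
grip_width: 0.0857
grasp_force: 0.0
```

step_arm:
  rows:
    - [[0, 0, 0], -10]
    - [[0, 0, 0], -20]
    - [[0, 0, 0], -26]
    - [[0, 0, 0], -26]

```text
clock: 15.0
eef_pos: [0.4493, 0.0188, 0.2129]
tool_rot: [0.999, -0.027, -0.002, -0.024]
ft_force: [-0.6, -0.9, -0.2]
grip_width: 0.0856
grasp_force: 0.0
```

```bash
cat > st.py <<'E'
from h import *
o=bot.get_obs(); M=R.from_quat(o['tool_rot']).as_matrix()
print(o['clock'],np.round(o['eef_pos'],4),'q',np.round(o['joint_pos'],3),'theta',round(float(np.degrees(np.arctan2(M[1,0],M[0,0]))),2),'zaxis',np.round(M[:,2],3),'f',np.round(o['ft_force'],1),np.round(o['ft_torque'],2))
E
python3 st.py
```

```text
15.0 [0.4493 0.0188 0.2129] q [ 0.017  0.208 -0.286  1.079  0.048 -3.07 ] theta -3.1 zaxis [-0.003  0.048 -0.999] f [-0.6 -0.9 -0.2] [-0.05  0.03  0.02]
```

step_arm:
  rows:
    - [[-7, 22, 0], -3]
    - [[-20, 65, 0], -6]
    - [[-35, 113, 0], -8]

```text
clock: 15.38
eef_pos: [0.4129, 0.0069, 0.2085]
tool_rot: [1.0, 0.007, -0.0, 0.001]
ft_force: [-0.7, -0.3, 0.1]
grip_width: 0.0856
grasp_force: 0.0
```

```bash
python3 st.py
```

```text
15.375 [0.4129 0.0069 0.2085] q [ 1.800e-02  1.420e-01 -3.800e-01  1.049e+00 -2.000e-03 -3.138e+00] theta 0.8 zaxis [-0.    -0.002 -1.   ] f [-0.7 -0.3  0.1] [0.01 0.02 0.  ]
```

Tilt is gone. This branch (q6 ≈ −2.6) works for both the bonnet and the valve.

step_arm:
  rows:
    - [[2, -15, 0], 0.5]
    - [[6, -55, 0], 1]
    - [[11, -105, 2], 2]
    - [[16, -155, 4], 3]
    - [[21, -200, 6], 4]
    - [[24, -225, 8], 4]
    - [[24, -232, 8], 4]
    - [[24, -232, 8], 4]

```text
clock: 16.38
eef_pos: [0.4331, 0.2392, 0.2001]
tool_rot: [1.0, -0.027, -0.0, 0.001]
ft_force: [0.2, -0.2, -0.7]
grip_width: 0.0856
grasp_force: 0.0
```

```bash
python3 st.py
python3 - <<'E'
from h import *
pr=bot.camera_params('wrist'); im,d=bot.camera('wrist'); P=cloud('wrist',d,pr); Z=P[...,2]; ok=d>0
near=ok&(np.hypot(P[...,0]-.434,P[...,1]-.239)<.055)
b=near&(Z>.062)&(Z<.08)
rect(P,b,'bar'); rect(P,near&(Z>.025)&(Z<.04),'flange'); save('w5.png',im)
print(im[b].mean(0))
E
```

```text
16.375 [0.4331 0.2392 0.2001] q [ 5.050e-01  3.030e-01 -1.930e-01  1.077e+00 -2.000e-03 -2.583e+00] theta -3.05 zaxis [-0.001 -0.002 -1.   ] f [ 0.2 -0.2 -0.7] [-0.06  0.01 -0.01]
bar 4167 rect [0.4331 0.2401] [0.016 0.08 ] mean [0.4362 0.2399 0.0712] ang 176.8
flange 6565 rect [0.4335 0.2399] [0.071 0.069] mean [0.4348 0.2399 0.0353] ang 87.0
[191.52363811 186.27069834 189.17638589]
```

View pics/w5.png

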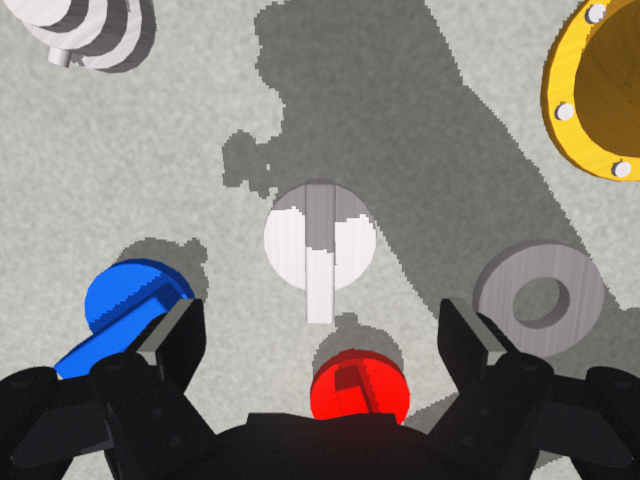

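The steel bonnet is centred under the gripper at (320,245), grey in colour, with its bar along the tool x. Blue (135,310) and red (360,395) are clear of the fingers. I'm descending.

step_arm:
  rows:
    - [[0, -0.6, 15], 0]
    - [[0, -0.6, 38], 0]
    - [[0, -0.6, 60], 0]
    - [[0, -0.6, 76], 0]
    - [[0, -0.6, 84], 0]
    - [[0, -0.6, 86], 0]

```text
clock: 17.18
eef_pos: [0.4333, 0.239, 0.1135]
tool_rot: [1.0, -0.027, -0.001, 0.001]
ft_force: [1.0, -1.1, 1.2]
grip_width: 0.0854
grasp_force: 0.0
```

step_arm:
  claw: 1
  rows:
    - [[0, 0, 0], 0]
    - [[0, 0, 0], 0]
    - [[0, 0, 0], 0]
    - [[0, 0, 0], 0]
    - [[0, 0, 0], 0]
    - [[0, 0, 0], 0]

```text
clock: 17.92
eef_pos: [0.4339, 0.24, 0.1147]
tool_rot: [1.0, -0.027, 0.0, 0.0]
ft_force: [0.3, 0.6, 4.4]
grip_width: 0.0149
grasp_force: 59.6
```

step_arm:
  rows:
    - [[0, 0, -10], 0]
    - [[0, 0, -35], 0]
    - [[0, 0, -65], 0]
    - [[0, 0, -88], 0]
    - [[0, 0, -95], 0]
    - [[0, 0, -95], 0]

```text
clock: 18.68
eef_pos: [0.4332, 0.2396, 0.2087]
tool_rot: [1.0, -0.027, -0.0, 0.001]
ft_force: [-0.7, -0.3, -6.0]
grip_width: 0.0152
grasp_force: 59.1
```

```bash
python3 st.py
```

```text
18.675 [0.4332 0.2396 0.2087] q [ 5.060e-01  2.960e-01 -1.780e-01  1.099e+00 -1.000e-03 -2.582e+00] theta -3.05 zaxis [-0.001 -0.002 -1.   ] f [-0.7 -0.3 -6. ] [-0.01  0.02  0.07]
```

step_arm:
  rows:
    - [[6, 12, 0], 0.5]
    - [[18, 37, 0], 1.5]
    - [[33, 70, 0], 2.5]
    - [[49, 104, 0], 3.5]
    - [[65, 138, 0], 5]
    - [[80, 169, 0], 6]
    - [[91, 192, 0], 7]
    - [[96, 203, 0], 7.5]
    - [[97.1, 205.2, 0], 7.5]
    - [[97.1, 205.2, 0], 7.5]

```text
clock: 19.92
eef_pos: [0.5192, 0.0302, 0.2091]
tool_rot: [0.996, -0.092, -0.001, 0.001]
ft_force: [-0.9, 0.5, -4.9]
grip_width: 0.0147
grasp_force: 59.2
```

```bash
python3 st.py
python3 - <<'E'
from h import *
pr=bot.camera_params('wrist'); im,d=bot.camera('wrist'); P=cloud('wrist',d,pr); Z=P[...,2]; ok=d>0
near=ok&(np.hypot(P[...,0]-.519,P[...,1]-.03)<.058)
rect(P,near&(Z>.155)&(Z<.18),'bar'); rect(P,near&(Z>.115)&(Z<.14),'flange'); rect(P,near&(Z>.06)&(Z<.072),'rim'); save('w6.png',im)
E
```

```text
19.925 [0.5192 0.0302 0.2091] q [ 5.900e-02  3.410e-01 -1.120e-01  1.119e+00 -1.000e-03 -2.899e+00] theta -10.52 zaxis [-0.001 -0.001 -1.   ] f [-0.9  0.5 -4.9] [0.03 0.06 0.  ]
bar 12697 rect [0.5237 0.03  ] [0.047 0.068] mean [0.5269 0.0288 0.1665] ang 169.4
flange 8517 rect [0.5284 0.0284] [0.071 0.052] mean [0.531  0.0281 0.1295] ang 79.5
rim 6705 rect [0.5383 0.0248] [0.096 0.056] mean [0.5451 0.0237 0.0649] ang 77.9
```

View pics/w6.png

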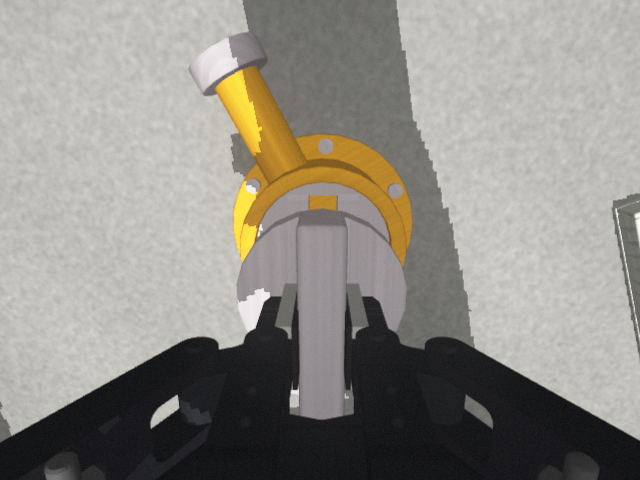

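The bonnet is held level over the mouth. The far slot at (322,202) lines up with the bar at (322,230). Lowering gently.

step_arm:
  rows:
    - [[0, 0, 10], 0]
    - [[0, 0, 24], 0]
    - [[0, 0, 31], 0]
    - [[0, 0, 34], 0]
    - [[0, 0, 36], 0]
    - [[0, 0, 38], 0]
    - [[0, 0, 40], 0]
    - [[0, 0, 41], 0]

```text
clock: 20.98
eef_pos: [0.5197, 0.0297, 0.1685]
tool_rot: [0.996, -0.092, 0.0, 0.001]
ft_force: [-0.4, 0.0, -5.1]
grip_width: 0.0152
grasp_force: 59.1
```

```bash
python3 st.py
```

```text
20.975 [0.5197 0.0297 0.1685] q [ 5.80e-02  3.80e-01 -1.71e-01  1.02e+00 -2.00e-03 -2.90e+00] theta -10.55 zaxis [ 0.    -0.002 -1.   ] f [-0.4  0.  -5.1] [ 0.01 -0.02 -0.01]
```

step_arm:
  rows:
    - [[0, 0, 1.5], 0]
    - [[0, 0, 3], 0]
    - [[0, 0, 4], 0]
    - [[0, 0, 5], 0]
    - [[0, 0, 5.5], 0]
    - [[0, 0, 5.5], 0]

```text
clock: 21.72
eef_pos: [0.5196, 0.0297, 0.163]
tool_rot: [0.996, -0.092, -0.0, 0.001]
ft_force: [0.4, -0.1, -5.9]
grip_width: 0.0152
grasp_force: 59.1
```

step_arm:
  rows:
    - [[0, 0, 1.5], 0]
    - [[0, 0, 3], 0]
    - [[0, 0, 4.5], 0]
    - [[0, 0, 6], 0]
    - [[0, 0, 7.5], 0]
    - [[0, 0, 8.5], 0]
    - [[0, 0, 9], 0]
    - [[0, 0, 9], 0]

```text
clock: 22.72
eef_pos: [0.5196, 0.0297, 0.154]
tool_rot: [0.996, -0.092, 0.0, 0.001]
ft_force: [-0.9, -0.8, -5.5]
grip_width: 0.0157
grasp_force: 59.1
```

Keys are in, with full weight still hanging. The last ~1.3 mm goes slowly.

step_arm:
  rows:
    - [[0, 0, 0.5], 0]
    - [[0, 0, 1], 0]
    - [[0, 0, 1.3], 0]
    - [[0, 0, 1.3], 0]
    - [[0, 0, 1.3], 0]

```text
clock: 23.35
eef_pos: [0.5196, 0.0297, 0.1527]
tool_rot: [0.996, -0.092, 0.0, 0.001]
ft_force: [0.1, 0.0, -4.7]
grip_width: 0.0151
grasp_force: 59.3
```

step_arm:
  rows:
    - [[0, 0, 0.4], 0]
    - [[0, 0, 0.8], 0]
    - [[0, 0, 0.8], 0]
    - [[0, 0, 0.8], 0]

```text
clock: 23.85
eef_pos: [0.5196, 0.0297, 0.1527]
tool_rot: [0.996, -0.092, 0.0, 0.001]
ft_force: [-4.6, -0.2, 5.7]
grip_width: 0.0147
grasp_force: 60.6
```

Contact came exactly at the home height (TCP 0.1527). I'm releasing, rising and checking.

step_arm:
  claw: -1
  rows:
    - [[0, 0, 0], 0]
    - [[0, 0, 0], 0]
    - [[0, 0, 0], 0]
    - [[0, 0, 0], 0]
    - [[0, 0, 0], 0]
    - [[0, 0, -10], 0]
    - [[0, 0, -40], 0]
    - [[0, 0, -80], 0]
    - [[0, 0, -100], 0]
    - [[0, 0, -100], 0]

```text
clock: 25.1
eef_pos: [0.5208, 0.0299, 0.2544]
tool_rot: [0.996, -0.092, 0.003, 0.0]
ft_force: [0.8, 0.1, -0.1]
grip_width: 0.0853
grasp_force: 0.0
```

```bash
python3 st.py
python3 - <<'E'
from h import *
pr=bot.camera_params('wrist'); im,d=bot.camera('wrist'); P=cloud('wrist',d,pr); Z=P[...,2]; ok=d>0
near=ok&(np.hypot(P[...,0]-.519,P[...,1]-.03)<.058)
for n,a,b in (('bar',.1,.12),('flange',.0685,.08),('rim',.06,.0675)): rect(P,near&(Z>a)&(Z<b),n)
m=near&(Z>.069)&(Z<.08); q=P[m]; A=np.c_[q[:,:2]-q[:,:2].mean(0),np.ones(len(q))]; print('flange plane',np.linalg.lstsq(A,q[:,2],rcond=None)[0])
save('w7.png',im)
E
```

```text
25.1 [0.5208 0.0299 0.2544] q [ 5.800e-02  3.060e-01 -3.700e-02  1.222e+00 -2.000e-03 -2.899e+00] theta -10.55 zaxis [ 0.005 -0.001 -1.   ] f [ 0.8  0.1 -0.1] [ 0.05 -0.02  0.07]
bar 3609 rect [0.5193 0.0297] [0.016 0.08 ] mean [0.5217 0.0293 0.1092] ang 169.3
flange 5962 rect [0.5201 0.0292] [0.091 0.089] mean [0.5208 0.0296 0.0732] ang 78.3
rim 3950 rect [0.5197 0.0292] [0.095 0.094] mean [0.5266 0.0261 0.0656] ang 75.7
flange plane [-0.00287286  0.00139731  0.07334209]
```

View pics/w7.png

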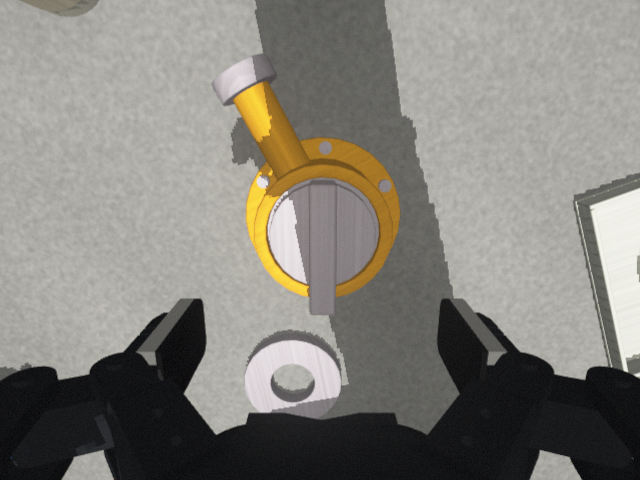

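The bonnet is seated and centred at (322,235). Its bar top reads 109 mm (108 expected), its flange top 73 mm (72 expected), and it sits level. The gripper is clear, so I'm handing in.

```bash
python3 -c "
from workcell import bot
print(bot.job_done())"
```

```text
the job is handed in; nothing more can be done
None
```

Job handed in at about 25 s: the yellow cap lies flat, right way up, in the tray, and the steel bonnet sits fully home in the valve with its flange level and the gripper clear; it went in already lined up with the slots seen by the camera, so no turning in the hole was needed.

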